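# Set the aperture and hold the long cell in the photometer beam

### The arm

A 6-joint arm with a two-finger parallel gripper is mounted at the origin on a cart in front of the work surface, level with it; the furniture and walls round the work are solid. World frame = base frame: x ahead of the robot, y to its left, z up, the work surface at z = 0. Lengths are in m, angles in rad, forces in N, time in s.
With the tool pointing down it reaches from about 0.3 to 0.875 m from the base axis. Payload 6.4 kg.
Tool frame: the origin (TCP) lies between the finger pads; the fingertips stand ctrl.tip_extent ahead of it and the grasp point (between the pads) is the TCP (ctrl.tip_extent is the distance from the TCP to the fingertips, in m); z points along the fingers, y is the line along which they close (so a half turn about z gives the same grasp; the last joint's range is limited). The gripper opens to 85 mm and grips with 20 to 120 N. Pads are 22 mm wide; open, the fingers measure 114 mm over their backs; the gripper's body (76 mm by 85 mm) begins 54 mm behind the grasp point. The pads swing forward as they close: fully open they stand 13 mm farther back than shut.
Start: joints at [0.945, 0.181, 1.607, -0, 1.354, -0.206], TCP at [0.234, 0.525, 0.226] pointing down, gripper open.
Joint ranges: [-2.99, 2.99], [-0.89, 2.07], [0.3, 2.58], [-1.14, 4.28], [0, 2.63], [-3.12, 3.12]. Speed limits (rad/s): [2.57, 2.57, 3.01, 3.14, 3.14, 3.14].

### API

Orientations are given as a unit quaternion [w, x, y, z].
In Python, from bench import ctrl gives the robot as it stands.
- The arm moves only by the tool send_rows, never from a script. Its arguments are lists of equal length, an entry for each row: "dr": the turn, a rotation vector about the tool's x, y, z in units of 6 degrees (1.0 is 6 degrees), a list of three; "xyz": the shift along the tool's x, y, z in cm, a list of three; "jaw": the opening in per cent of the stroke, from 0 (shut) to 100 (fully open). In form: {"dr": [[wx, wy, wz], ...], "xyz": [[dx, dy, dz], ...], "jaw": [jaw, ...]}. A call has exactly 8 rows; each row is the pose to reach, as a shift and turn from the pose commanded when the call began, along the tool's axes at that moment; what a row does not reach only later rows make up. A row lasts 1/8 s, in which the tool goes at most 62.5 mm and 10.7 degrees, less where a joint would pass 70% of its speed; a pose out of reach is approached as far as the arm can. A call with a gripper value outside its range is refused whole. The fingers move at their own pace and stop on an object; the grip force is fixed at half the most. Time passes only in rows, so rows that repeat a pose let the fingers close, or fill a call up. It gives the time, the measured TCP pose, the force, the opening and the grip force at its end, in the units of the state.
- ctrl.get_obs(): the state, without advancing time (a new reading comes with each control period).
- ctrl.camera(name): name is "scene" or "side" or "wrist"; returns the picture (480x640x3 uint8, red, green, blue); there is no depth.
- ctrl.calibration(name): a dict with "camera_matrix" (3x3 intrinsics, pixels), "D" ([k1, k2, p1, p2, k3] as OpenCV has them; the pictures are not rectified), "world_from_camera" (4x4, takes a point from camera to world coordinates). Camera axes: x right, y up, looking along -z (the intrinsics and any distortion apply to the point x, -y, -z); pixel columns grow to the right and rows downward; lengths in m; the calibration is good to about 2 mm. A picture is of the moment at which its call begins: read the wrist's pose just before it. calibration takes no time and is no camera call; for the wrist camera it gives the pose at the moment of the call.
- ctrl.hand_in(): hands the job in; it is judged then, once.
The state is a dict: "time_s": time; "q": joint angles; "dq": joint speeds; "joint_efforts": joint torques, N m; "eef_pos": TCP position; "eef_rot": TCP orientation; "wrist_force": force on the tool from outside, world axes, zero at the start; "torque": the same for the moment, N m; "opening": opening from 0.0 (shut) to 1.0 (fully open); "grasp_force": force on a finger pad.
Only numpy, scipy, OpenCV 4.12 (cv2) and the standard library are available. Lean on these libraries where they do the work, as an engineer would, in place of code of your own. Each camera call takes 0.05 s, during which the arm holds its last target. There are 200 camera calls.

### The job

Set up the open-path photometer and present the long glass cell: hook the aperture carrier astride the photometer's rail in the open stretch, slide it along the rail into the slotted shroud until its tab lines up with the index clip, and let go of it. Then take the long cell out of the white rack by its two wide frosted faces, never touching the clear end windows, and hold it still and upright in the open gap in front of the shroud with the light passing lengthwise through its clear windows, 15 mm above its bottom. Finish while still holding it there, with only the gripper carrying it, and leave the short cells and the other things on the bench where they stand.

Things in the scene. Friction and masses are not known exactly. Their poses are not given: they have to be found in the camera images.
- photometer: Open-path photometer, fixed: grey lamp head at its +y end (84 mm in x, y 95 to 170 mm, top z = 121 mm), smaller detector head at its -y end (72 mm in x, y -170 to -125, top 112) with a black nose to y = -110; base 96 x 340 mm. Origin on the bench under its middle; y runs along rail and light path, from detector to lamp. Light path at x = 0, z = 78 mm
- mouth (a point): mouth of the lamp shroud, on the light path at y = 0 of the photometer, same axes. The shroud is a grey tunnel from here to the lamp head (95 mm), 55 mm wide outside, 50 mm inside, roof underside z = 100 mm, top z = 102.5 mm, with a 16 mm slot along its middle that is open at the mouth. The carrier's plate is wider than the slot: it can enter only through the mouth
- gap (a point): point on the light path in the middle of the open gap between shroud mouth and detector nose (110 mm wide), at (0, -55, 78) mm of the photometer; same axes (y along the light path)
- rail_open (a point): point on the rail's top face in the middle of the open stretch, at (0, -55, 48) mm of the photometer; same axes. The rail is a flat aluminium bar along y, 10 mm thick in x, 18 mm high, z 30 to 48 mm; it runs on under the shroud
- index: small steel index clip on the front top edge of the shroud with a nose pointing at the slot, 10 mm wide, it stands 3 mm above the roof; origin on the roof's edge, in the middle of its width; same axes as the photometer. Its place along the shroud (25 to 65 mm behind the mouth) differs every time. It is fixed.
- carrier: Aperture carrier, 0.12 kg, 114 mm tall, standing on the bench: an inverted-U saddle (25 mm in x, 30 in y; channel along y 13 mm wide, 18 at the bottom, 16 deep) with an upright plate (36 mm in x, 3 in y, z 22 to 64) with a pinhole, a neck, a tab on top. Origin: centre of its underside. Its y is to lie along the photometer's y, either way round; fully on the rail its origin is at z = 32 mm
- tab (a point): centre of the carrier's tab: 10 mm in x (the grip), 22 mm in y, 28 mm tall, at z = 100 mm of the carrier; its y position is what lines up with the index clip. With the carrier on the rail the tab spans z = 118 to 146 mm, above the shroud's roof; the carrier slides on the rail with light friction
- rack: White plastic rack 36 x 150 x 18 mm, fixed, on a 44 x 158 x 4 mm foot, with three slots in a row along its y axis, 45 mm apart; each slot is 24.5 mm in y, 14.5 mm in x and 12 mm deep (floor at z = 6 mm). Origin: centre of its underside. Which slot holds the long cell differs every time.
- cell: The long glass cell, about 26 g, standing in the rack: 22.5 mm in y, 12.5 mm in x, 45 mm tall, plus a white stopper up to 49 mm. The two wide faces (they look along x, 12.5 mm apart) are frosted and are where it is gripped; the two narrow faces (they look along y) are clear windows. Origin: centre of its underside, z up, y is the direction in which light passes.
- cell_beam (a point): middle of the long cell 15 mm above its underside: the point that belongs on the light path
- cell_frosted_a: frosted wall at the long cell's +x side (22.5 x 45 mm; its frame origin is that of the cell); a finger grips here
- cell_frosted_b: frosted wall at the long cell's -x side, likewise; the other finger grips here
- cell_window_a: clear window at the long cell's +y end (9.4 mm wide; its frame origin is that of the cell); not to be touched
- cell_window_b: clear window at the long cell's -y end (9.4 mm wide; its frame origin is that of the cell); not to be touched
- short_cell_1: short glass cell, 12.5 x 12.5 mm, 49 mm tall with its stopper, in the rack; to be left there; origin centre of its underside
- short_cell_2: another short glass cell like it; to be left there
- beaker: glass beaker, 56 mm across, 70 mm tall, bystander; origin centre of its underside
- jar_1: sample jar, 58 mm across, 76 mm tall, bystander; origin centre of its underside
- timer: bench timer, 44 x 64 x 34 mm, bystander; origin centre of its underside
- jar_3: sample jar, 48 mm across, 61 mm tall, bystander; origin centre of its underside

How it is judged:
By the outcome, as a careful person would: the job done as asked, in the order asked, and still so for the second after the job is handed in, while the arm keeps its last pose, push and grip.
It also fails if it takes over 54 s, if anything falls off the work surface, if the arm or the gripper's body presses on something with over 40 N, if the wrist force passes 120 N, or if a joint passes its speed limit or range.

## Working session

There is one attempt and no reset: what is moved stays moved. The work goes in short steps, Python scripts to look and compute and a tool call to move; the robot and the scene stay as the last step left them, time stands still between calls to the robot, and variables do not carry over. Pictures are saved under pics/ and viewed, at most 10 in all, crops included, and the job is handed in when it is done.

Besides the shell and the picture viewer there is one more tool, called after "Request:" as name(argument=value, ...) on one line, values as JSON. send_rows: Moves the arm, as the interface text tells. Its arguments: {"type":"object","properties":{"dr":{"type":"array","items":{"type":"array","items":{"type":"number"}}},"xyz":{"type":"array","items":{"type":"array","items":{"type":"number"}}},"jaw":{"type":"array","items":{"type":"number"}}},"required":["dr","xyz","jaw"]}

```bash
ls; mkdir -p pics; python3 - <<'E'
from bench import ctrl
import cv2
print(ctrl.tip_extent); o=ctrl.get_obs(); print({k:o[k] for k in('time_s','eef_pos','eef_rot','opening','wrist_force')})
for n in('scene','side'):
    im=ctrl.camera(n); cv2.imwrite(f'pics/{n}0.png',im[:,:,::-1]); c=ctrl.calibration(n); print(n,c)
E
```

```text
pics
0.019
{'time_s': 0.0, 'eef_pos': array([0.23401363, 0.52462937, 0.22546439]), 'eef_rot': array([-3.70504926e-04,  2.08368784e-01,  9.78049942e-01, -7.89845797e-04]), 'opening': 1.001174510447684, 'wrist_force': array([ 0.25811792, -0.14556395, -0.17633407])}
scene {'camera_matrix': array([[503.51068877,   0.        , 313.70676708],
       [  0.        , 503.51068877, 244.65646342],
       [  0.        ,   0.        ,   1.        ]]), 'D': array([-0.04353012,  0.        ,  0.        ,  0.        ,  0.        ]), 'world_from_camera': array([[-8.12881319e-01,  4.21023970e-01, -4.02445994e-01,
         8.23319150e-02],
       [-5.82428920e-01, -5.86761208e-01,  5.62572518e-01,
         6.06435854e-01],
       [ 7.16817579e-04,  6.91700876e-01,  7.22183761e-01,
         8.99008700e-01],
       [ 0.00000000e+00,  0.00000000e+00,  0.00000000e+00,
         1.00000000e+00]])}
side {'camera_matrix': array([[608.28973839,   0.        , 311.73613247],
       [  0.        , 608.28973839, 230.05768605],
       [  0.        ,   0.        ,   1.        ]]), 'D': array([-0.05010806,  0.        ,  0.        ,  0.        ,  0.        ]), 'world_from_camera': array([[-0.99971856,  0.0169714 ,  0.01657604,  0.56661456],
       [ 0.00239303, -0.62301812,  0.78220374,  1.34233276],
       [ 0.02360226,  0.78202327,  0.62280217,  1.20021871],
       [ 0.        ,  0.        ,  0.        ,  1.        ]])}
```

View pics/scene0.png

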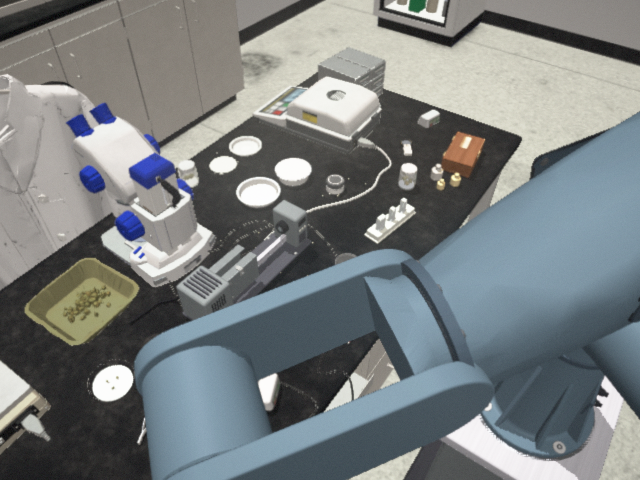

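View pics/side0.png

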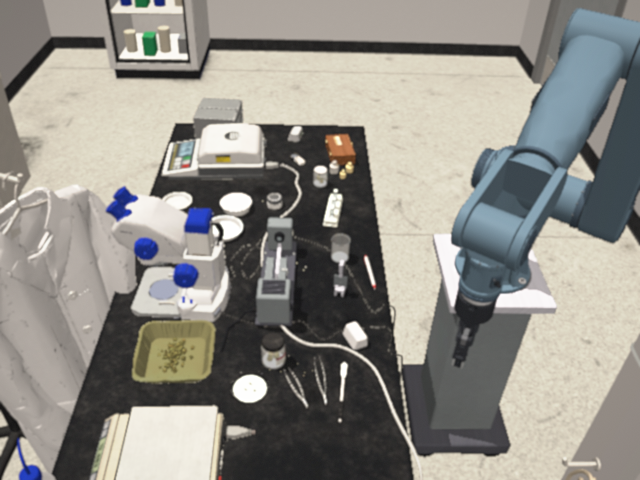

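The side view shows the photometer near (277,270) with the lamp towards the camera, the carrier at (340,278), the beaker at (340,248) and the rack at (333,208). I'll enlarge these.

```bash
cat > h.py <<'E'
import numpy as np, cv2
from bench import ctrl
from scipy.spatial.transform import Rotation as R
def ray(c,uv):
    p=cv2.undistortPoints(np.array([[uv]],float),c['camera_matrix'],c['D'])[0,0]
    T=c['world_from_camera']; return T[:3,3],T[:3,:3]@np.array([p[0],-p[1],-1])
def atz(c,uv,z):
    o,d=ray(c,uv); return o+d*(z-o[2])/d[2]
def proj(c,P):
    P=np.atleast_2d(P).astype(float);T=c['world_from_camera'];q=(P-T[:3,3])@T[:3,:3]
    q=q*[1,-1,-1]
    return cv2.projectPoints(q,np.zeros(3),np.zeros(3),c['camera_matrix'],c['D'])[0][:,0]
E
python3 - <<'E'
import cv2
a=cv2.imread('pics/side0.png')[175:335,240:400]
cv2.imwrite('pics/side_c.png',cv2.resize(a,None,fx=3.75,fy=3.75,interpolation=2))
b=cv2.imread('pics/scene0.png')[160:330,170:430]
cv2.imwrite('pics/scene_c.png',cv2.resize(b,None,fx=3,fy=3,interpolation=2))
E
```

```text
(no output)
```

View pics/side_c.png

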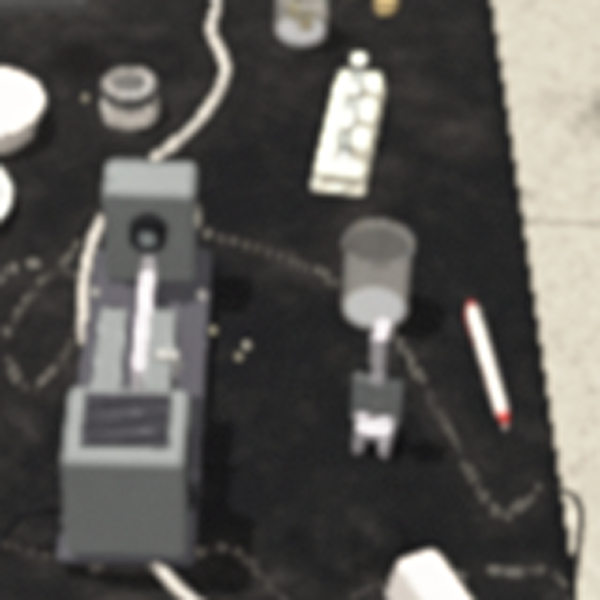

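View pics/scene_c.png

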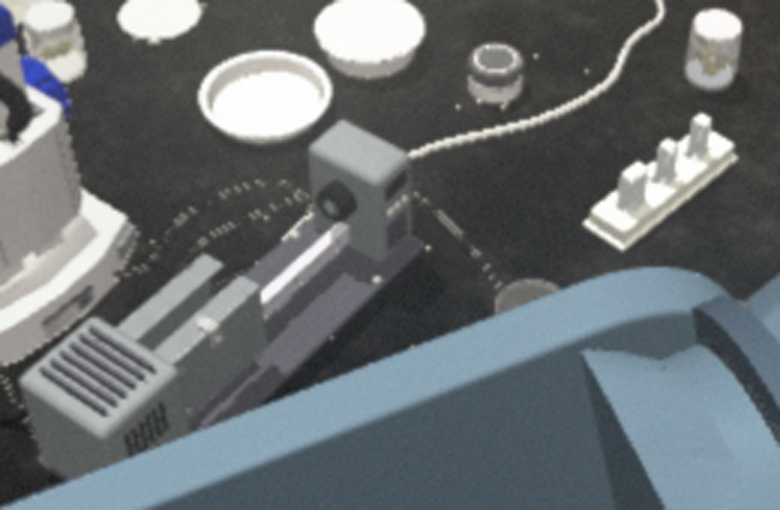

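The side crop shows the carrier (base near (373,455)) beside the beaker, and the clip on the shroud's +x edge near (168,352). In the scene crop the bigger cell is in the rack slot nearest the lamp end (632,185), and the clip is near (208,323).

```bash
python3 - <<'E'
from h import *
s=ctrl.calibration('side');sc=ctrl.calibration('scene');np.set_printoptions(precision=4,suppress=True)
f=lambda u,v:(u/3.75+240,v/3.75+175)
g=lambda u,v:(u/3+170,v/3+160)
for n,c,h,p,z in [('carr base',s,f,(373,455),0),('tab top',s,f,(381,322),.114),('lampTL',s,f,(68,390),.1025),('lamp top L front',s,f,(66,425),.121),('lamp top R front',s,f,(187,430),.121),('det bl',s,f,(103,163),.112),('det br',s,f,(196,165),.112),('clip',s,f,(168,354),.104),
 ('clip',sc,g,(208,323),.104),('lamp a',sc,g,(95,318),.121),('lamp b',sc,g,(175,368),.121),('lamp c',sc,g,(108,425),.121),('lamp d',sc,g,(22,380),.121),('det a',sc,g,(343,120),.112),('det b',sc,g,(411,160),.112),('det c',sc,g,(378,190),.112),('det d',sc,g,(310,150),.112),
 ('cell1',sc,g,(632,168),.049),('cell2',sc,g,(668,145),.049),('cell3',sc,g,(701,120),.049),('foot',sc,g,(585,222),.004),('foot',sc,g,(622,248),.004),('foot',sc,g,(738,157),.004),('beaker',s,f,(377,305),.0),('beakertop',s,f,(379,240),.07)]:
    print(n,atz(c,h(*p),z)[:2])
c=ctrl.calibration('wrist');o=ctrl.get_obs();Rt=R.from_quat(np.roll(o['eef_rot'],-1)).as_matrix()
T=c['world_from_camera'];print(Rt);print('cam in tool',Rt.T@(T[:3,3]-o['eef_pos']));print(Rt.T@T[:3,:3]);print(c['camera_matrix'])
E
```

```text
carr base [0.4579 0.1299]
tab top [0.4573 0.1095]
lampTL [0.6787 0.1738]
lamp top L front [0.6759 0.228 ]
lamp top R front [0.5939 0.2309]
det bl [ 0.6675 -0.0755]
det br [ 0.5947 -0.075 ]
clip [0.6099 0.1363]
clip [0.6131 0.1323]
lamp a [0.668  0.1844]
lamp b [0.5932 0.1853]
lamp c [0.5962 0.246 ]
lamp d [0.6687 0.2523]
det a [ 0.6626 -0.0851]
det b [ 0.5916 -0.0788]
det c [ 0.5922 -0.0375]
det d [ 0.6617 -0.0425]
cell1 [ 0.4786 -0.2322]
cell2 [ 0.4683 -0.2743]
cell3 [ 0.4611 -0.3186]
foot [ 0.4979 -0.1961]
foot [ 0.4572 -0.188 ]
foot [ 0.4311 -0.3432]
beaker [ 0.4482 -0.0404]
beakertop [ 0.4505 -0.0374]
[[-0.9132  0.4075 -0.0009]
 [ 0.4075  0.9132 -0.0013]
 [ 0.0003 -0.0015 -1.    ]]
cam in tool [ 0.0741  0.0021 -0.1476]
[[-0.0006  0.9563  0.2923]
 [ 1.      0.0004  0.0008]
 [ 0.0007  0.2923 -0.9563]]
[[338.4119   0.     320.0886]
 [  0.     338.4119 237.8393]
 [  0.       0.       1.    ]]
```

Request:
send_rows(dr=[[0,0,1.4],[0,0,2.8],[0,0,4.2],[0,0,5.6],[0,0,7],[0,0,8.4],[0,0,9.8],[0,0,11]], xyz=[[-4,-2.5,-1],[-9,-6,-2],[-15,-10,-3],[-21,-14,-4],[-27,-17.5,-5],[-33,-21.5,-5.5],[-39,-25.5,-5.5],[-44.2,-29,-5.5]], jaw=[100,100,100,100,80,70,60,60])

```text
time_s: 1.1
eef_pos: [0.4951, 0.1185, 0.2808]
eef_rot: [-0.0, 0.709, 0.705, 0.0]
wrist_force: [-0.0, 0.4, 0.1]
opening: 0.6
grasp_force: 0.0
```

Request:
send_rows(dr=[[0,0,0],[0,0,0],[0,0,0],[0,0,0],[0,0,0],[0,0,0],[0,0,0],[0,0,0]], xyz=[[0,0,0],[0,0,0],[0,0,0],[0,0,0],[0,0,0],[0,0,0],[0,0,0],[0,0,0]], jaw=[60,60,60,60,60,60,60,60])

```text
time_s: 2.1
eef_pos: [0.4944, 0.1204, 0.2808]
eef_rot: [0.0, 0.707, 0.707, 0.0]
wrist_force: [-0.0, 0.2, -0.6]
opening: 0.6
grasp_force: 0.0
```

```bash
python3 - <<'E'
from h import *
import pickle
o=ctrl.get_obs();c=ctrl.calibration('wrist');im=ctrl.camera('wrist');pickle.dump((o,c),open('w1.pkl','wb'))
print(o['time_s'],o['eef_pos'],o['eef_rot'],o['opening']);cv2.imwrite('pics/w1.png',cv2.resize(im[:,:,::-1],(800,600),interpolation=2))
E
```

```text
2.1 [0.49439891 0.12043863 0.28078706] [1.06189988e-05 7.07429905e-01 7.06783509e-01 3.48298477e-05] 0.600155796340133
```

View pics/w1.png

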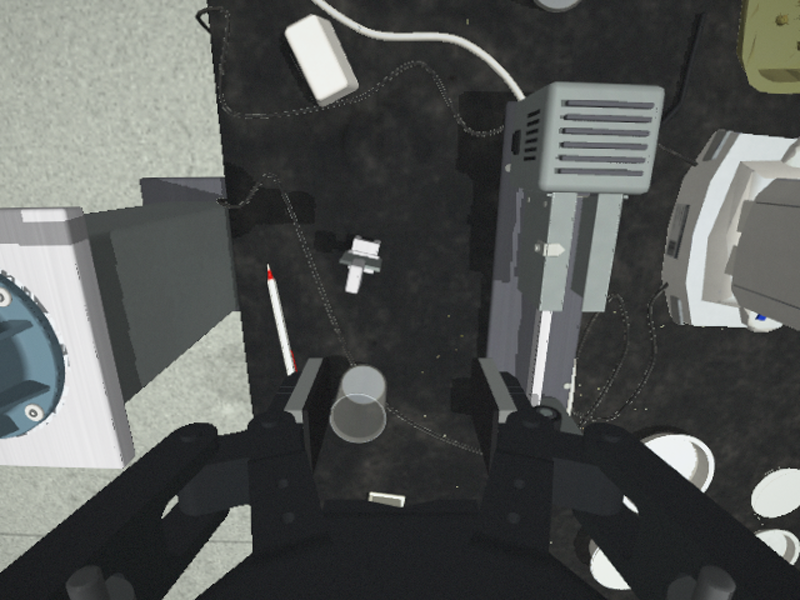

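This view shows the carrier at (360,262), turned slightly, with its tab top near (353,288). The shroud is at x 545-615, the mouth edge at v≈311, the clip at (548,250) and the rail near (540,370). I'll enlarge the carrier and the shroud.

```bash
python3 - <<'E'
import cv2,numpy as np
im=cv2.resize(cv2.imread('pics/w1.png'),(640,480),interpolation=cv2.INTER_AREA)
a=cv2.resize(im[180:243,260:320],(400*60//60,420),interpolation=2) # carrier: scale 6.667
b=cv2.resize(im[60:255,400:533],(400,585),interpolation=2) # ~3.0
out=np.zeros((585,800,3),np.uint8);out[:420,:400]=a;out[:,400:]=b
cv2.imwrite('pics/w1c.png',out)
E
```

```text
(no output)
```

View pics/w1c.png

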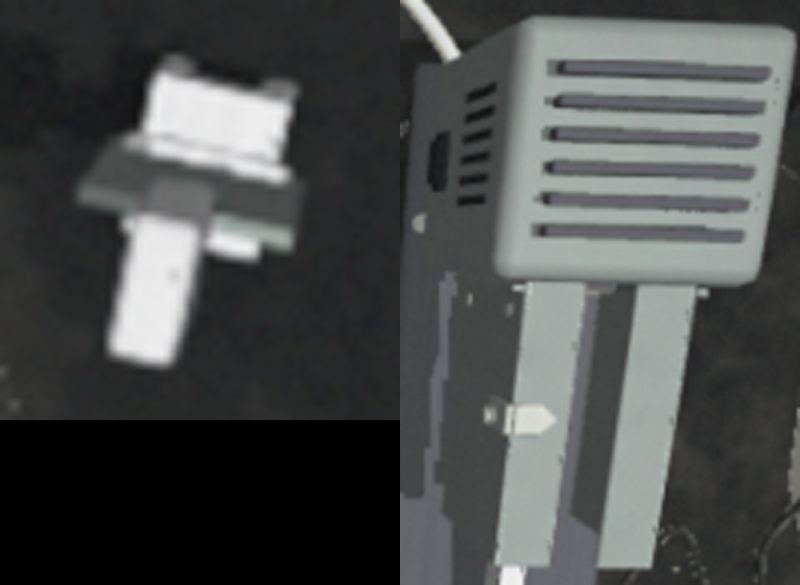

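Carrier crop: the tab's far top edge runs (107,355)-(175,367), and the plate's top edge runs (78,205)-(293,247). Shroud crop: roof mouth corners are (497,565) and (652,568), lamp-end corners (527,283) and (695,287), and the clip (v 405-435) has its nose at (555,420).

```bash
python3 - <<'E'
from h import *
import pickle;np.set_printoptions(precision=4,suppress=True)
o,c=pickle.load(open('w1.pkl','rb'))
print(c['world_from_camera'][:3,3])
a=lambda u,v:(260+u/6.667-.0,180+v/6.667)
b=lambda u,v:(400+(u-400)/3.0075,60+v/3)
for n,p,z in [('tab far L',(107,355),.114),('tab far R',(175,367),.114),('plate L',(78,205),.064),('plate R',(293,247),.064),('saddle top FL',(142,140),.022),('saddle bot FL',(152,72),.022),('saddle top FR',(293,98),.022)]:
    print(n,atz(c,a(*p),z)[:2])
for n,p,z in [('mouthL',(497,565),.1025),('mouthR',(652,568),.1025),('slotL',(549,565),.1025),('slotR',(598,567),.1025),('lampL',(527,283),.1025),('lampR',(695,287),.1025),('slL',(585,285),.1025),('slR',(637,287),.1025),('clip tip',(556,420),.1055),('clip hi',(530,404),.1055),('clip lo',(530,435),.1055),('lampfront L',(497,278),.121),('lampfront R',(758,283),.121),('rail L',(497,570),.048),('rail R',(526,570),.048)]:
    print(n,atz(c,b(*p),z)[:2])
E
```

```text
[0.4957 0.1966 0.4284]
tab far L [0.4529 0.1051]
tab far R [0.4627 0.1033]
plate L [0.4423 0.1163]
plate R [0.4777 0.1091]
saddle top FL [0.4484 0.1191]
saddle bot FL [0.4506 0.1316]
saddle top FR [0.4761 0.1268]
mouthL [0.6101 0.0855]
mouthR [0.6637 0.0843]
slotL [0.6279 0.0854]
slotR [0.6449 0.0847]
lampL [0.6108 0.179 ]
lampR [0.6646 0.1782]
slL [0.6293 0.1785]
slR [0.646 0.178]
clip tip [0.6235 0.136 ]
clip hi [0.6145 0.1412]
clip lo [0.6156 0.1311]
lampfront L [0.5952 0.1814]
lampfront R [0.6741 0.1806]
rail L [0.6294 0.0648]
rail R [0.641  0.0648]
```

Request:
send_rows(dr=[[0,0,0.5],[0,0,1],[0,0,1.5],[0,0,1.83],[0,0,1.83],[0,0,1.83],[0,0,1.83],[0,0,1.83]], xyz=[[-0.1,-0.6,2],[-0.3,-1.7,5],[-0.45,-2.7,9],[-0.57,-3.44,12],[-0.57,-3.44,14],[-0.57,-3.44,16],[-0.57,-3.44,17.5],[-0.57,-3.44,18]], jaw=[60,60,60,60,60,60,60,60])

```text
time_s: 3.15
eef_pos: [0.4595, 0.1147, 0.0999]
eef_rot: [-0.0, 0.772, 0.636, -0.001]
wrist_force: [-0.7, -0.2, 0.6]
opening: 0.596
grasp_force: 0.0
```

```bash
python3 - <<'E'
from h import *
import pickle
o=ctrl.get_obs();c=ctrl.calibration('wrist');im=ctrl.camera('wrist');pickle.dump((o,c),open('w2.pkl','wb'))
print(o['time_s'],o['eef_pos'],o['eef_rot'],o['wrist_force']);cv2.imwrite('pics/w2.png',im[:,:,::-1])
E
```

```text
3.15 [0.45949614 0.11470848 0.09991936] [-4.67251604e-04  7.71830202e-01  6.35828286e-01 -5.58156963e-04] [-0.74128746 -0.18969292  0.56763242]
```

View pics/w2.png

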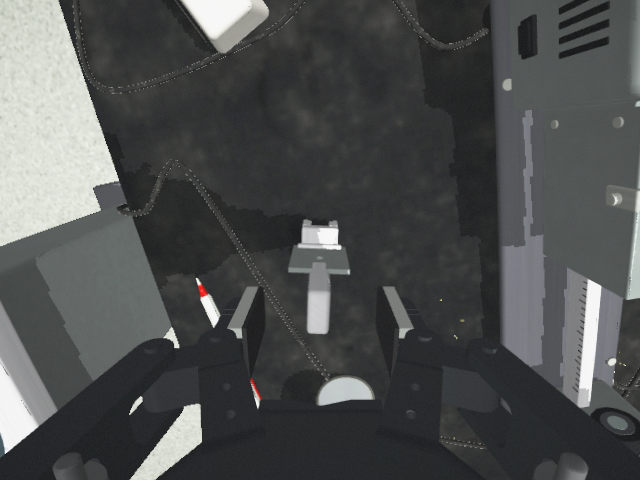

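The tab (u≈318) is centred between the pads (u≈262 and 383) and squared up, and the beaker is clear below. Closing.

Request:
send_rows(dr=[[0,0,0],[0,0,0],[0,0,0],[0,0,0],[0,0,0],[0,0,0],[0,0,0],[0,0,0]], xyz=[[0,0,0],[0,0,0],[0,0,0],[0,0,0],[0,0,0],[0,0,0],[0,0,0],[0,0,0]], jaw=[30,5,5,5,5,5,5,5])

```text
time_s: 4.2
eef_pos: [0.4607, 0.1148, 0.1016]
eef_rot: [0.001, 0.772, 0.636, 0.001]
wrist_force: [-0.8, -0.3, 6.4]
opening: 0.093
grasp_force: 60.4
```

```bash
python3 - <<'E'
from h import *
o=ctrl.get_obs();print(o['opening'],o['grasp_force'])
Rt=R.from_quat(np.roll(o['eef_rot'],-1)).as_matrix()
# carrier rel. tool; target over gap, hop height
yaw=np.deg2rad(-0.8);p=o['eef_pos'];print(p)
t=np.array([.6360-.055*np.sin(-yaw)*1,.085-.055,.190])
print(t,'tool shift cm',100*Rt.T@(t-p),'angle',np.rad2deg(np.arctan2(Rt[1,1],Rt[0,1])))
E
```

```text
0.09332905162761602 60.43940842151642
[0.4606618  0.11478144 0.1016276 ]
[0.63523208 0.03       0.19      ] tool shift cm [-4.97949134 18.77007655 -8.80979353] angle -11.028698100074491
```

Request:
send_rows(dr=[[0,0,0],[0,0,0],[0,0,-0.4],[0,0,-0.9],[0,0,-1.3],[0,0,-1.7],[0,0,-1.7],[0,0,-1.7]], xyz=[[0,0,-2.5],[0,0,-6],[-0.5,2,-8.8],[-1.8,7,-8.8],[-3,12,-8.8],[-4.2,16,-8.8],[-4.98,18.77,-8.8],[-4.98,18.77,-8.8]], jaw=[5,5,5,5,5,5,5,5])

```text
time_s: 5.2
eef_pos: [0.6356, 0.0288, 0.1878]
eef_rot: [-0.0, 0.713, 0.701, -0.0]
wrist_force: [-1.0, -0.2, -1.7]
opening: 0.088
grasp_force: 59.6
```

Request:
send_rows(dr=[[0,0,0],[0,0,0],[0,0,0],[0,0,0],[0,0,0],[0,0,0],[0,0,0],[0,0,0]], xyz=[[0,0,0],[0,0,0],[0,0,0],[0,0,0],[0,0,0],[0,0,0],[0,0,0],[0,0,0]], jaw=[5,5,5,5,5,5,5,5])

```text
time_s: 6.2
eef_pos: [0.6347, 0.0299, 0.1887]
eef_rot: [-0.0, 0.712, 0.702, -0.0]
wrist_force: [1.1, -0.2, -1.6]
opening: 0.09
grasp_force: 59.6
```

```bash
python3 - <<'E'
from h import *
import pickle
o=ctrl.get_obs();c=ctrl.calibration('wrist');im=ctrl.camera('wrist');sd=ctrl.camera('side');pickle.dump((o,c),open('w3.pkl','wb'))
print(o['time_s'],o['eef_pos'],o['eef_rot'],o['wrist_force']);cv2.imwrite('pics/w3.png',im[:,:,::-1]);cv2.imwrite('pics/s3.png',sd[:,:,::-1])
a=cv2.resize(im[100:420,200:440],(450,600),interpolation=2);b=cv2.resize(sd[190:330,240:320],(343,600),interpolation=2)
cv2.imwrite('pics/w3c.png',np.hstack([a,b])[:,:,::-1])
E
```

```text
6.2 [0.63465979 0.02993456 0.18872696] [-2.90063917e-05  7.12235973e-01  7.01940110e-01 -1.96201759e-05] [ 1.07047785 -0.23876746 -1.64177485]
```

View pics/w3c.png

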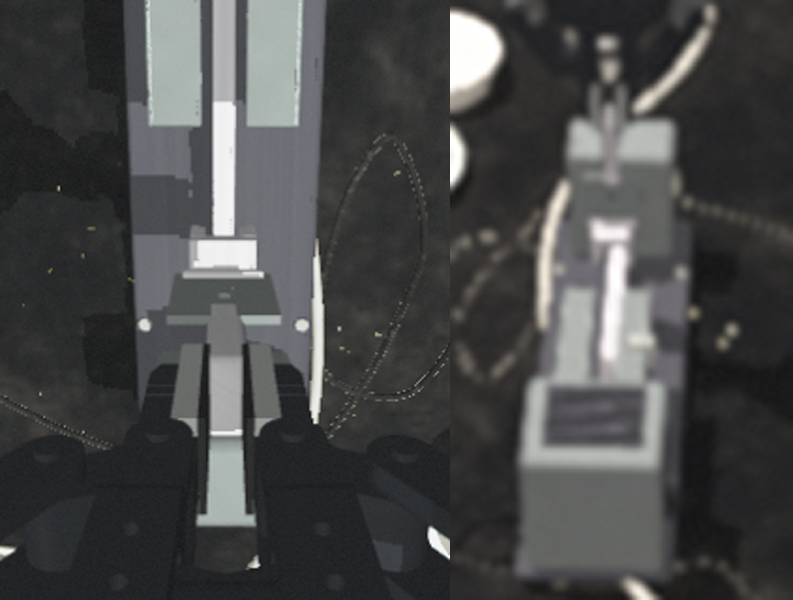

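Rail edges in the crop are at u≈211/236 (v=110) and 212.5/234 (v=230). The carrier's saddle spans 193-256 (v 240) and its plate 168-280 (v 320), all nearly aligned.

```bash
python3 - <<'E'
from h import *
import pickle;np.set_printoptions(precision=4,suppress=True)
o,c=pickle.load(open('w3.pkl','rb'))
a=lambda u,v:(200+u/1.875,100+v/1.875)
Rt=R.from_quat(np.roll(o['eef_rot'],-1)).as_matrix();print(Rt[:,:2].T, 'yaw', np.rad2deg(np.arctan2(Rt[1,1],Rt[0,1])))
for n,p,z in [('rail far L',(211,110),.048),('rail far R',(236,110),.048),('rail L',(212.5,230),.048),('rail R',(234,230),.048),
 ('roof L',(149,126),.1025),('roof slot L',(199,126),.1025),('slotR',(247,126),.1025),('roof R',(299,126),.1025),('roof far slotL',(203,0),.1025),('slR',(246,0),.1025),('roof farL',(147,0),.1025),('roof farR',(302,0),.1025),
 ('saddleL',(193,240),.109),('saddleR',(256.5,240),.109),('sad2L',(186,274),.109),('sad2R',(264,274),.109),('plateL',(168,320),.151),('plateR',(281,320),.151),('tab far L',(208,433),.201),('tab far R',(243,433),.201)]:
    print(n,atz(c,a(*p),z)[:2])
E
```

```text
[[ 0.0146  0.9999  0.    ]
 [ 0.9999 -0.0146 -0.0001]] yaw -0.8342653965238567
rail far L [0.6304 0.0869]
rail far R [0.6415 0.0868]
rail L [0.6299 0.0319]
rail R [0.64   0.0317]
roof L [0.609  0.0852]
roof slot L [0.6272 0.0849]
slotR [0.6446 0.0847]
roof R [0.6635 0.0844]
roof far slotL [0.6297 0.1278]
slR [0.6445 0.1276]
roof farL [0.6104 0.1282]
roof farR [0.6638 0.1274]
saddleL [0.6241 0.0439]
saddleR [0.6477 0.0435]
sad2L [0.6211 0.0306]
sad2R [0.6505 0.0302]
plateL [0.6178 0.0294]
plateR [0.6534 0.0289]
tab far L [0.6315 0.0202]
tab far R [0.6401 0.02  ]
```

Request:
send_rows(dr=[[0,0,0.02],[0,0,0.02],[0,0,0.02],[0,0,0.02],[0,0,0.02],[0,0,0.02],[0,0,0.02],[0,0,0.02]], xyz=[[0,-0.06,0.8],[0,-0.06,1.8],[0,-0.06,2.8],[0,-0.06,3.6],[0,-0.06,4.2],[0,-0.06,4.6],[0,-0.06,4.9],[0,-0.06,5.0]], jaw=[5,5,5,5,5,5,5,5])

```text
time_s: 7.3
eef_pos: [0.6341, 0.03, 0.1387]
eef_rot: [0.0, 0.713, 0.701, 0.0]
wrist_force: [-0.3, 0.3, -0.8]
opening: 0.092
grasp_force: 59.6
```

Request:
send_rows(dr=[[0,0,0],[0,0,0],[0,0,0],[0,0,0],[0,0,0],[0,0,0],[0,0,0],[0,0,0]], xyz=[[0,0,0],[0,0,0.1],[0,0,0.2],[0,0,0.3],[0,0,0.4],[0,0,0.45],[0,0,0.45],[0,0,0.45]], jaw=[5,5,5,5,5,5,5,5])

```text
time_s: 8.3
eef_pos: [0.6341, 0.03, 0.1343]
eef_rot: [0.0, 0.713, 0.701, 0.0]
wrist_force: [0.4, 0.0, -0.6]
opening: 0.096
grasp_force: 59.6
```

Request:
send_rows(dr=[[0,0,0],[0,0,0],[0,0,0],[0,0,0],[0,0,0],[0,0,0],[0,0,0],[0,0,0]], xyz=[[0,0,0.03],[0,0,0.06],[0,0,0.1],[0,0,0.13],[0,0,0.13],[0,0,0.13],[0,0,0.13],[0,0,0.13]], jaw=[5,5,5,5,5,5,5,5])

```text
time_s: 9.3
eef_pos: [0.6345, 0.0299, 0.1336]
eef_rot: [0.0, 0.713, 0.701, 0.0]
wrist_force: [0.3, -0.0, 6.0]
opening: 0.091
grasp_force: 60.4
```

```bash
python3 - <<'E'
from h import *
import pickle
o=ctrl.get_obs();c=ctrl.calibration('wrist');im=ctrl.camera('wrist');pickle.dump((o,c),open('w4.pkl','wb'))
print(o['time_s'],o['eef_pos'],o['wrist_force'],o['torque']);cv2.imwrite('pics/w4.png',im[:,:,::-1])
a=cv2.resize(im[40:360,190:450],(650,800)[:1]+(600,),interpolation=2)
a=cv2.resize(im[60:330,190:450],(578,600),interpolation=2)
cv2.imwrite('pics/w4c.png',a[:,:,::-1])
E
```

```text
9.3 [0.63449725 0.02989955 0.1335841 ] [ 0.34590004 -0.02314043  5.96238186] [-0.00014574  0.13964499 -0.0131542 ]
```

Seated at z=0.1336, as predicted. Next I slide along the rail.

Request:
send_rows(dr=[[0,0,0],[0,0,0],[0,0,0],[0,0,0],[0,0,0],[0,0,0],[0,0,0],[0,0,0]], xyz=[[0,0,-0.05],[0.5,0,-0.05],[1.2,0,-0.05],[2,0,-0.05],[2.8,0,-0.05],[3.5,0,-0.05],[4,0,-0.05],[4,0,-0.05]], jaw=[5,5,5,5,5,5,5,5])

```text
time_s: 10.35
eef_pos: [0.6349, 0.0703, 0.1337]
eef_rot: [0.0, 0.713, 0.701, -0.0]
wrist_force: [-0.2, -2.8, 6.2]
opening: 0.09
grasp_force: 60.3
```

Request:
send_rows(dr=[[0,0,0],[0,0,0],[0,0,0],[0,0,0],[0,0,0],[0,0,0],[0,0,0],[0,0,0]], xyz=[[0.5,0,0],[1.2,0,0],[2,0,0],[2.8,0,0],[3.6,0,0],[4.5,0,0],[5,0,0],[5,0,0]], jaw=[5,5,5,5,5,5,5,5])

```text
time_s: 11.35
eef_pos: [0.6356, 0.1208, 0.1337]
eef_rot: [0.0, 0.713, 0.701, 0.0]
wrist_force: [0.8, -2.2, 6.1]
opening: 0.094
grasp_force: 60.4
```

```bash
python3 - <<'E'
from h import *
import pickle
o=ctrl.get_obs();c=ctrl.calibration('wrist');im=ctrl.camera('wrist');pickle.dump((o,c),open('w5.pkl','wb'))
print(o['time_s'],o['eef_pos'],o['wrist_force'],o['torque']);cv2.imwrite('pics/w5.png',im[:,:,::-1])
cv2.imwrite('pics/w5c.png',cv2.resize(im[150:350,230:410],(540,600),interpolation=2)[:,:,::-1])
E
```

```text
11.35 [0.63562733 0.12080371 0.13367645] [ 0.79460142 -2.24481115  6.14694777] [-0.56236827  0.00097875  0.06513248]
```

View pics/w5c.png

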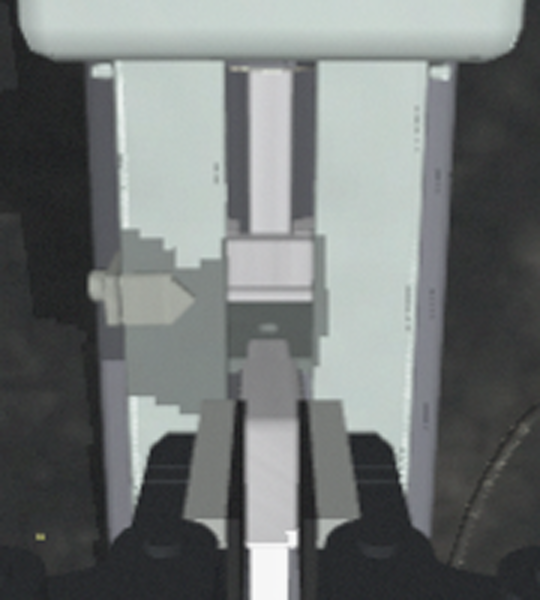

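The clip's nose tip is at crop (195,297) with edges v≈273-325. The tab's far top edge is at v≈542 and its near bottom edge at v≈340.

```bash
python3 - <<'E'
from h import *
import pickle;np.set_printoptions(precision=4,suppress=True)
o,c=pickle.load(open('w5.pkl','rb'))
a=lambda u,v:(230+u/3,150+v/3)
for n,p,z in [('clip tip',(195,297),.1055),('tip lowz',(195,297),.103),('clip hi',(165,273),.1055),('clip lo',(165,325),.1055),('tab far',(270,542),.146),('tab near bot',(270,340),.118),('plate top L',(226,356),.096),('plateR',(318,356),.096),('lamp edge',(270,60),.121)]:
    print(n,atz(c,a(*p),z))
im=cv2.imread('pics/w5.png')
print(im[150+100:150+130,230+90].mean(1).round())
E
```

```text
clip tip [0.6233 0.137  0.1055]
tip lowz [0.6231 0.1362 0.103 ]
clip hi [0.618  0.1417 0.1055]
clip lo [0.6175 0.1316 0.1055]
tab far [0.6366 0.1111 0.146 ]
tab near bot [0.637  0.1332 0.118 ]
plate top L [0.6281 0.1214 0.096 ]
plateR [0.6462 0.1211 0.096 ]
lamp edge [0.6377 0.1811 0.121 ]
[142.  93.  91.  92.  92.  91.  92. 100. 126. 134. 114.  97.  93. 119.
 132. 131. 133. 129. 130. 129. 129. 130. 129. 130. 130. 129. 130. 130.
 130. 130.]
```

Request:
send_rows(dr=[[0,0,0],[0,0,0],[0,0,0],[0,0,0],[0,0,0],[0,0,0],[0,0,0],[0,0,0]], xyz=[[0.3,0,0],[0.6,0,0],[0.9,0,0],[1.2,0,0],[1.42,0,0],[1.42,0,0],[1.42,0,0],[1.42,0,0]], jaw=[5,5,5,5,5,5,5,5])

```text
time_s: 12.4
eef_pos: [0.6358, 0.1353, 0.1336]
eef_rot: [-0.0, 0.713, 0.701, 0.001]
wrist_force: [0.3, -1.1, 5.5]
opening: 0.088
grasp_force: 60.4
```

```bash
python3 - <<'E'
from h import *
import pickle
o=ctrl.get_obs();c=ctrl.calibration('wrist');im=ctrl.camera('wrist');pickle.dump((o,c),open('w6.pkl','wb'))
print(o['time_s'],o['eef_pos'],o['wrist_force'],o['torque']);cv2.imwrite('pics/w6.png',im[:,:,::-1])
cv2.imwrite('pics/w6c.png',cv2.resize(im[180:360,230:410],(600,600),interpolation=2)[:,:,::-1])
E
```

```text
12.4 [0.63576718 0.13527727 0.13357056] [ 0.31470697 -1.08995859  5.4798456 ] [-0.14510443  0.04748038 -0.01757213]
```

View pics/w6c.png

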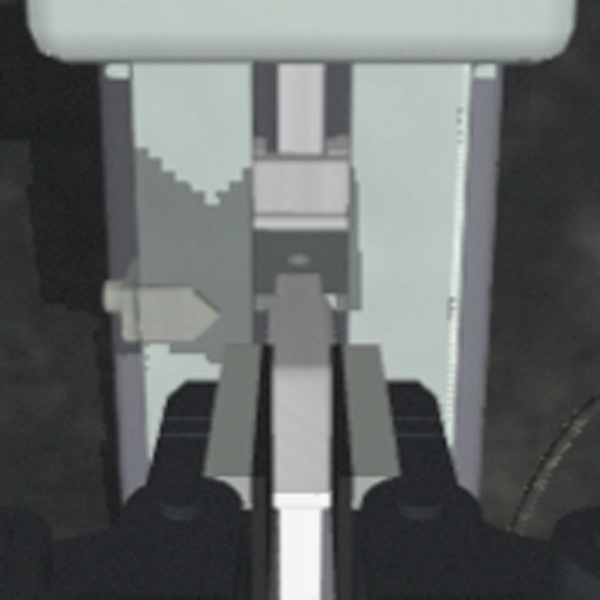

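```bash
python3 - <<'E'
from h import *
import pickle;np.set_printoptions(precision=4,suppress=True)
o,c=pickle.load(open('w6.pkl','rb'))
a=lambda u,v:(230+u/3.3333,180+v/3.3333)
for n,p,z in [('clip tip',(218,315),.1055),('clip hi',(185,287),.1055),('clip lo',(185,341),.1055),('tab far493',(302,493),.146),('tab far508',(302,508),.146),('tab near bot',(302,273),.118),('plate top L',(254,305),.096)]:
    print(n,atz(c,a(*p),z))
# edges: predicted v' for tab centre assumed at TCP+d
im=cv2.imread('pics/w6.png').mean(2)
print('col u=320 rows 255..340',im[255:340,320].round())
for d in (0,.0014):
  for z,s in ((.146,-.011),(.146,.011),(.118,.011)):
    print(d,z,s,proj(c,[.6365,o['eef_pos'][1]+d+s,z]))
E
```

```text
clip tip [0.6231 0.1364 0.1055]
clip hi [0.6178 0.1416 0.1055]
clip lo [0.6173 0.1317 0.1055]
tab far493 [0.637  0.1271 0.146 ]
tab far508 [0.637  0.1248 0.146 ]
tab near bot [0.6374 0.1486 0.118 ]
plate top L [0.6287 0.1342 0.096 ]
col u=320 rows 255..340 [ 89. 108. 124. 124. 102.  88.  87. 115. 124. 125. 126. 125. 125. 125.
 125. 126. 125. 126. 124. 124. 125. 125. 126. 126. 126. 125. 125. 126.
 125. 127. 127. 127. 128. 126. 136. 152. 167. 174. 179. 182. 184. 187.
 185. 188. 188. 187. 187. 188. 190. 189. 187. 185. 184. 187. 187. 189.
 188. 187. 186. 186. 187. 187. 189. 189. 188. 186. 186. 187. 186. 187.
 186. 187. 186. 243. 244. 244. 239. 233. 245. 245. 245. 245. 245. 245.
 245.]
0 0.146 -0.011 [[319.5362 333.3284]]
0 0.146 0.011 [[318.6614 289.7202]]
0 0.118 0.011 [[318.8717 266.0576]]
0.0014 0.146 -0.011 [[319.4828 330.6703]]
0.0014 0.146 0.011 [[318.6031 286.8081]]
0.0014 0.118 0.011 [[318.8229 263.532 ]]
```

The tab's top face spans rows 290-332, which puts its centre at y≈0.1354. The clip line there is y≈0.1362, so I nudge 0.8 mm and then release.

Request:
send_rows(dr=[[0,0,0],[0,0,0],[0,0,0],[0,0,0],[0,0,0],[0,0,0],[0,0,0],[0,0,0]], xyz=[[0.04,0,0],[0.08,0,0],[0.08,0,0],[0.08,0,0],[0.08,0,0],[0.08,0,0],[0.08,0,0],[0.08,0,0]], jaw=[5,5,5,15,25,40,40,40])

```text
time_s: 13.45
eef_pos: [0.6358, 0.135, 0.1334]
eef_rot: [-0.0, 0.713, 0.701, -0.0]
wrist_force: [0.4, 0.6, -0.0]
opening: 0.4
grasp_force: 0.0
```

Request:
send_rows(dr=[[0,0,0],[0,0,0],[0,0,0],[0,0,0],[0,0,0],[0,0,0],[0,0,0],[0,0,0]], xyz=[[0,0,0],[0,0,-1],[0,0,-2.5],[0,0,-4.5],[0,0,-7],[0,0,-9],[0,0,-10],[0,0,-10]], jaw=[40,40,40,40,40,40,40,40])

```text
time_s: 14.45
eef_pos: [0.6362, 0.135, 0.2345]
eef_rot: [0.001, 0.713, 0.701, 0.001]
wrist_force: [0.1, 0.1, 0.1]
opening: 0.398
grasp_force: 0.0
```

```bash
python3 - <<'E'
from h import *
import pickle;np.set_printoptions(precision=4,suppress=True)
o=ctrl.get_obs();c=ctrl.calibration('wrist');im=ctrl.camera('wrist');pickle.dump((o,c),open('w7.pkl','wb'))
print(o['time_s'],o['eef_pos']);cv2.imwrite('pics/w7.png',im[:,:,::-1])
a=im[180:330,240:400]
cv2.imwrite('pics/w7c.png',cv2.resize(a,(640,600),interpolation=2)[:,:,::-1])
for s in(-.011,.011): print('tab edge pred',proj(c,[[.632,.1362+s,.146],[.642,.1362+s,.146]]))
print('clip pred',proj(c,[.623,.1366,.1055]))
Rt=R.from_quat(np.roll(o['eef_rot'],-1)).as_matrix()
t=np.array([.478,-.20,.25]);print(100*Rt.T@(t-o['eef_pos']))
E
```

```text
14.45 [0.6362 0.135  0.2345]
tab edge pred [[312.851  255.6278]
 [326.3331 255.4029]]
tab edge pred [[312.1377 226.9894]
 [325.9757 226.7542]]
clip pred [[302.8055 226.7228]]
[-33.7555 -15.2611  -1.5778]
```

View pics/w7c.png

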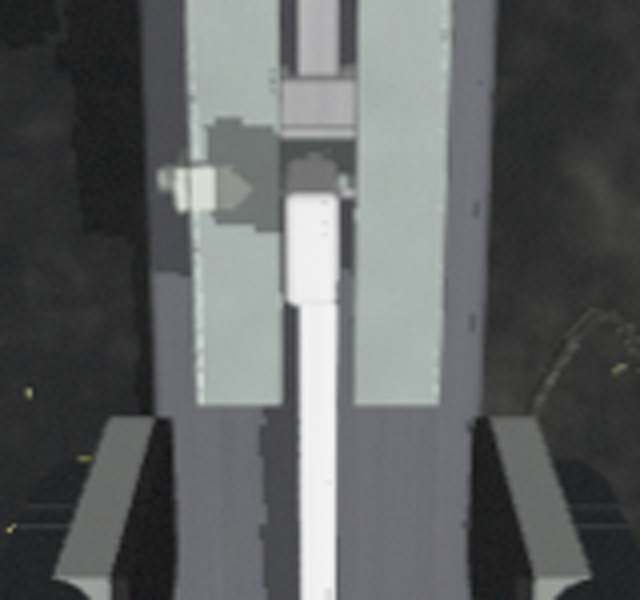

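The tab's top (v 193-303) is centred with the clip's nose (v≈189) to within about 0.5 mm along the rail, once perspective is allowed for. The carrier is released and upright. My picture budget is used up, and I went one over it, so from here I measure by code only. Next is a viewpoint over the rack.

Request:
send_rows(dr=[[0,0,0],[0,0,0.3],[0,0,0.6],[0,0,0.9],[0,0,1.2],[0,0,1.5],[0,0,1.6],[0,0,1.6]], xyz=[[-3,-1,-1.5],[-8,-3,-1.5],[-14,-5,-1.5],[-20,-7,-1.5],[-26,-9,-1.5],[-32,-11.4,-1.5],[-38,-13.5,-1.5],[-43,-15.3,-1.5]], jaw=[40,40,40,40,40,40,40,40])

```text
time_s: 15.5
eef_pos: [0.4742, -0.2939, 0.2472]
eef_rot: [-0.001, 0.769, 0.639, -0.0]
wrist_force: [0.4, -0.6, 0.4]
opening: 0.397
grasp_force: 0.0
```

Request:
send_rows(dr=[[0,0,0],[0,0,0],[0,0,0],[0,0,0],[0,0,0],[0,0,0],[0,0,0],[0,0,0]], xyz=[[-1,-0.4,0],[-2.5,-0.6,0],[-2.5,-0.6,0],[-2.5,-0.6,0],[-2.5,-0.6,0],[-2.5,-0.6,0],[-2.5,-0.6,0],[-2.5,-0.6,0]], jaw=[40,40,40,40,40,40,40,40])

```text
time_s: 16.5
eef_pos: [0.4653, -0.3158, 0.2485]
eef_rot: [0.0, 0.769, 0.639, -0.0]
wrist_force: [-0.7, -0.1, 0.1]
opening: 0.403
grasp_force: 0.0
```

```bash
python3 - <<'E'
from h import *
import pickle;np.set_printoptions(precision=4,suppress=True)
o=ctrl.get_obs();c=ctrl.calibration('wrist');im=ctrl.camera('wrist');pickle.dump((o,c),open('w8.pkl','wb'))
print(o['time_s'],o['eef_pos'],c['world_from_camera'][:3,3]);cv2.imwrite('pics/w8.png',im[:,:,::-1])
yw=np.deg2rad(-10.5);C=np.array([.4645,-.27,0]);X=np.array([np.cos(yw),np.sin(yw),0]);Y=np.array([-np.sin(yw),np.cos(yw),0])
# rectified gray at rack top plane z=.018: 2 mm per sample, rows along Y
g=cv2.cvtColor(im,cv2.COLOR_RGB2GRAY)
ys=np.arange(100,-101,-4);xs=np.arange(-40,41,2)
P=np.array([C+X*x/1e3+Y*y/1e3+[0,0,.018] for y in ys for x in xs]);uv=proj(c,P).astype(np.float32)
v=cv2.remap(g,uv[:,0].reshape(len(ys),-1),uv[:,1].reshape(len(ys),-1),1)
print('uv corners',uv[0],uv[-1])
for y,r in zip(ys,v): print('%5d'%y,''.join('%x'%(k//16) for k in r))
E
```

```text
16.5 [ 0.4653 -0.3158  0.2485] [ 0.4801 -0.2409  0.3961]
uv corners [270.889   65.2371] [345.5023 250.5066]
  100 22222233333332322222222222222222222222222
   96 22222333223332222222222222222222222222222
   92 22222333222223222222222222222222222222221
   88 22222222222222222222222222222222222222222
   84 22222222222222222222222222222222222222222
   80 2222222323ceeeeeeeeeeeeeeeeeeed3222222222
   76 2232322223adeeeeeeeeeeeeeeeeeed4222222222
   72 2233322212adeeeeeeeeeeeeeeeeeed5222222222
   68 2222222223adeeeeeeeeeeeeeeeeeed5222222222
   64 22222222239deeeeeeeeeeeeeeeeeee6222222222
   60 22222332229bbbbbaeeeeeebdeeeeee7222222222
   56 22222222228bbbbbaeeeeeebdeeeeee8222222222
   52 22222222228bbbbbaeeeeeecceeeeee8222222222
   48 22222232229bbbbbaeeeeeecceeeeee9222222222
   44 22333332228bbbbbaeeeeeedceeeeee9222222222
   40 33333333227bbbbbaddeeddcceeeeed9222222222
   36 33332333227ceeeeeeeeeeeeeeeeeeea222222222
   32 33333222216ceeeeeeeeeeeeeeeeeeea222222222
   28 33333222217beeeeeeeeeeeeeeeeeeeb222222222
   24 23222222216beeeeeeeeeeeeeeeeeeeb222222222
   20 22222222215beeeeeeeeeeeeee
[... 755 characters left out ...]
baaaadeeeeedceeeeeea22222222
  -48 222222222217beeeeeeeeeedcceeeeeea22222222
  -52 222222222226beeeeedeeeeedbeeeeeea22222222
  -56 222222222225beeeeeeeeeeeeeeeeeeeb22222222
  -60 233222233325beeeeeeeeeeeeeeeeeeec22222222
  -64 333333333226beeeeeeeeeeeeeeeeeeec22222222
  -68 333333333336deeeeeeeeeeeeeeeeeeec22222222
  -72 33333333333355444444444443333332322222222
  -76 33333333333333322222222222222222332222222
  -80 33322222223333222332222222222222222222222
  -84 33222222222222223222222222222222222222222
  -88 33322223222222222232223332222222222222232
  -92 33322233322222223333333233222222222222222
  -96 32333222222222222222222223222222222222222
 -100 33322222222222222222222333222222222222222
```

The rectified map shows the rack. The slot shadow at rack y 40-62 mm is about 24 mm long, so the long cell is in the +y slot; the other two are about half that. Next is a precise fit from the foot outline.

```bash
python3 - <<'E'
from h import *
import pickle;np.set_printoptions(precision=4,suppress=True)
o,c=pickle.load(open('w8.pkl','rb'));im=cv2.imread('pics/w8.png');g=cv2.cvtColor(im,cv2.COLOR_BGR2GRAY)
m=(g>95).astype(np.uint8);cs,_=cv2.findContours(m,cv2.RETR_EXTERNAL,cv2.CHAIN_APPROX_NONE)
u0=proj(c,[.466,-.265,.018])[0]
k=[q for q in cs if cv2.pointPolygonTest(q,tuple(map(float,u0)),False)>0][0]
W=np.array([atz(c,p[0].astype(float),.004)[:2] for p in k])*1000
r=cv2.minAreaRect(W.astype(np.float32));print(r)
(cx,cy),(w,h),a=r
if w>h: a-=90
ang=np.deg2rad(a)  # x axis angle
if np.cos(ang)<0: ang+=np.pi
print('yaw',np.rad2deg(ang))
C=np.array([cx,cy,0])/1e3;X=np.array([np.cos(ang),np.sin(ang),0]);Y=np.array([-np.sin(ang),np.cos(ang),0])
cell=C+.045*Y;print('slots',C+.045*Y,C,C-.045*Y)
for z in(.045,.049):
  print('z',z);ys=np.arange(18,-19,-1.5);xs=np.arange(-14,14.1,.75)
  P=np.array([cell+X*x/1e3+Y*y/1e3+[0,0,z] for y in ys for x in xs]);uv=proj(c,P).astype(np.float32)
  v=cv2.remap(g,uv[:,0].reshape(len(ys),-1),uv[:,1].reshape(len(ys),-1),1)
  for y,q in zip(ys,v): print('%5.1f'%y,' '.join('%02x'%(t) for t in q))
E
```

```text
((466.74102783203125, -266.24700927734375), (159.0362548828125, 44.65971374511719), 80.95369720458984)
yaw -9.046302795410156
slots [ 0.4738 -0.2218  0.    ] [ 0.4667 -0.2662  0.    ] [ 0.4597 -0.3107  0.    ]
z 0.045
 18.0 e9 e9 e8 e8 e8 e9 e9 e9 e8 e8 e8 e9 e9 e8 e9 e8 e8 e9 e9 e8 e9 e9 e9 e9 e9 e8 e8 e9 e9 e9 e9 e9 e9 e8 e8 e9 e8 e9
 16.5 e9 e9 e9 e9 e9 e8 e9 e9 e9 e9 e9 e9 e8 e9 e9 e9 e9 e9 e9 e9 e9 e9 e9 e8 e8 e8 e9 e9 e9 e9 e9 e9 e8 e9 e9 e9 e8 e8
 15.0 e9 e9 e9 e9 e9 e9 e8 e9 e9 e9 ea e9 e9 e8 e9 e8 e9 e9 e9 e9 e9 e9 e9 e9 e9 e9 e8 e8 e9 e9 e8 e9 e9 e9 e9 e9 e9 e8
 13.5 e9 e9 e9 e9 e9 e9 e8 e9 e9 e9 e8 e9 e9 e9 e9 e9 e9 e9 e9 e9 e9 e9 e9 e9 e9 e9 e9 e9 e9 e9 e9 e9 e9 e9 e9 e9 e9 e8
 12.0 e9 e9 e9 e9 e7 e4 dc e0 e4 e4 e0 e2 db d6 d6 db e1 e4 e3 e0 d4 d1 d2 d4 db e3 e8 e8 e9 e9 e9 e9 e9 e9 e9 e9 e9 e9
 10.5 c0 c0 c0 c0 c0 bc b2 b8 c3 cf d8 dd e5 e8 e8 e7 e8 e8 e8 e8 e8 e7 e7 e7 e8 e1 d1 c0 c0 d0 dd e5 e9 e9 e9 e9 e9 e9
  9.0 b3 b3 b3 b2 b2 b3 b3 b4 ac a6 ac d9 e5 e9 e9 ea e9 e9 e9 e9 e9 e9 e9 e8 e9 e4 d2 bc af c8 da e5 e9 e9 e9 e9 e9 e8
  7.5 b1 b1 b2 b3 b2 b2 b2 b2 ad ab b5 d9 
[... 4425 characters left out ...]
a b9 c0 c8 cc c7 bc b6 b3 b1 c1 d0 d6 d4 d5 d5 d3 cf c9 c8 c1 b7 ad b7 c1 cd de e6 e9 ea ea ea e9 e9
-12.0 e9 e9 ea ea e9 e8 e8 e8 e9 e7 dc c5 bd cd d5 dd db cf c6 cb ce ce ce cf cb c2 b4 b8 c5 d4 e0 e9 ea ea ea ea ea ea
-13.5 e9 e9 e9 e9 e9 ea e9 e8 e7 e6 e7 e7 e7 e7 e7 e7 e7 e7 e7 e7 e7 e6 e5 e4 e4 e4 e4 e4 e4 e4 e6 ea ea ea ea e9 ea e9
-15.0 e9 e9 ea e9 e9 e9 ea e9 e9 e9 e9 e9 e9 e9 e9 e9 e9 e9 e9 e9 ea ea ea e9 e9 e9 ea ea ea ea ea e9 e9 e9 e9 ea ea ea
-16.5 ea ea e9 e9 e9 e9 e9 e9 e9 e9 e9 e9 e9 e9 e9 e9 e9 e9 e9 e9 ea ea ea e9 e9 e9 e9 ea e9 ea ea ea e9 ea ea e9 ea e9
-18.0 e9 e9 e9 e9 ea ea e9 e9 ea ea ea e9 e9 e9 e9 e9 e9 e9 e9 e9 e9 e9 e9 e9 e9 e9 e9 e9 ea e9 e9 ea ea e9 e9 ea ea ea
```

```bash
python3 - <<'E'
from h import *
o=ctrl.get_obs();Rt=R.from_quat(np.roll(o['eef_rot'],-1)).as_matrix()
print(o['eef_pos'],'yaw',np.rad2deg(np.arctan2(Rt[1,1],Rt[0,1])), 100*Rt.T@(np.array([.4738,-.2218,.0415])-o['eef_pos']))
E
```

```text
[ 0.46522088 -0.31587351  0.24848036] yaw -10.550555842690299 [ 9.40519813 -0.87870967 20.69814149]
```

Request:
send_rows(dr=[[0,0,-0.1],[0,0,-0.25],[0,0,-0.25],[0,0,-0.25],[0,0,-0.25],[0,0,-0.25],[0,0,-0.25],[0,0,-0.25]], xyz=[[3,-0.3,2],[7,-0.7,5],[9.4,-0.88,9],[9.4,-0.88,12],[9.4,-0.88,14],[9.4,-0.88,14],[9.4,-0.88,14],[9.4,-0.88,14]], jaw=[50,50,50,50,50,50,50,50])

```text
time_s: 17.55
eef_pos: [0.4745, -0.2226, 0.1098]
eef_rot: [0.001, 0.761, 0.649, 0.0]
wrist_force: [0.6, 0.3, 0.7]
opening: 0.495
grasp_force: 0.0
```

```bash
python3 - <<'E'
from h import *
import pickle
o=ctrl.get_obs();c=ctrl.calibration('wrist');im=ctrl.camera('wrist');cv2.imwrite('pics/w9.png',im[:,:,::-1]);pickle.dump((o,c),open('w9.pkl','wb'))
g=cv2.cvtColor(im,cv2.COLOR_RGB2GRAY);Rt=R.from_quat(np.roll(o['eef_rot'],-1)).as_matrix()
yaw=np.arctan2(Rt[1,1],Rt[0,1]);print(o['eef_pos'],np.rad2deg(yaw))
X=Rt[:,1];Y=Rt[:,0];C=np.array([.4738,-.2218,0])
ys=np.arange(16,-17,-2);xs=np.arange(-24,24.1,1);z=.049
P=np.array([C+X*x/1e3+Y*y/1e3+[0,0,z] for y in ys for x in xs]);uv=proj(c,P).astype(np.float32)
v=cv2.remap(g,uv[:,0].reshape(len(ys),-1),uv[:,1].reshape(len(ys),-1),1)
for y,q in zip(ys,v): print('%5.1f'%y,' '.join('%x'%(t//8) if t<128 else '%02x'%(t//1) for t in q))
E
```

```text
[ 0.47450799 -0.22258985  0.10975015] -9.060691931297253
 16.0 6 6 6 6 6 6 f d9 e5 e5 e5 e5 e5 e5 e5 e5 e5 d2 a7 a2 d8 f5 f6 f6 f6 f6 f6 f6 d7 a3 c4 f6 f7 f7 f7 f7 f7 f7 f7 f7 f6 f6 ce 7 6 6 6 6 6
 14.0 6 6 6 6 6 7 82 da e6 e5 e5 e4 e5 e5 e5 e5 e5 d2 ae a7 d9 f5 f6 f6 f6 f6 f6 f6 d9 a2 c0 f6 f7 f7 f7 f7 f7 f7 f7 f7 f7 f7 d1 7 6 6 6 6 6
 12.0 7 7 7 7 6 6 f da e6 e5 e5 e5 e5 e5 e5 e5 e5 d0 a9 a8 d9 f5 f6 f6 f6 f6 f6 f6 d9 a1 b8 f5 f7 f7 f7 f7 f7 f7 f7 f7 f7 f7 db 7 6 6 6 6 6
 10.0 7 6 6 6 6 6 e db e6 e5 e5 e5 e5 e5 e5 e5 e5 e4 f6 cd b0 bc be bd bd bd be be b7 e4 f4 f5 f7 f7 f7 f7 f7 f7 f7 f7 f7 f7 e5 7 6 6 6 6 6
  8.0 9 9 7 6 6 5 e df e5 e5 e5 e5 e5 e6 e5 e5 e5 e0 e9 e1 e4 e3 e3 e3 e3 e3 e3 e3 e3 d9 ef f6 f7 f7 f7 f7 f7 f7 f7 f7 f7 f7 f0 7 6 6 6 6 6
  6.0 9 9 9 8 6 5 e e1 e6 e5 e5 e5 e5 e5 e6 e5 e5 e2 ef e3 e4 e4 e5 e4 e4 e4 e5 e4 e4 e9 f5 f6 f7 f7 f7 f7 f7 f7 f7 f7 f7 f6 f0 6 6 6 6 6 6
  4.0 8 8 8 6 5 5 e e1 e5 e5 e5 e5 e5 e5 e6 e5 e5 e2 ef e5 e4 e5 e4 e4 e5 e5 e4 e4 e4 da f2 f5 f7 f7 f7 f7 f7 f7 f7 f7 f7 f7 f0 6 6 6 6 6 6
  2.0 8 8 8 7 5 5 f e4 e7 ea ea e8 e5 e5 e5 e5 e5 e4 e7 e4 e5 
[... 641 characters left out ...]

 -8.0 7 6 6 6 4 4 f d8 f0 f7 f7 f7 f7 f7 f7 f7 f7 f7 f1 e4 e4 e4 e4 e4 e4 e3 e4 ea ec e7 f4 f7 f7 f7 f7 f7 f7 f7 f7 f7 f7 f7 ce 6 6 7 7 7 7
-10.0 6 6 6 6 5 4 f d9 ef f7 f7 f7 f7 f7 f7 f7 f7 f7 f6 f6 f7 f7 f7 f7 f1 e4 f3 f7 f7 f7 f7 f7 f7 f7 f7 f7 f7 f7 f7 f7 f7 f7 c6 7 6 7 7 7 7
-12.0 6 7 6 5 5 4 f d9 ed f7 f7 f7 f7 f7 f7 f7 f7 f7 f7 f7 f7 f7 f7 f7 f7 f7 f7 f7 f7 f7 f7 f7 f7 f7 f7 f7 f7 f7 f7 f7 f7 f7 c6 7 6 6 7 7 7
-14.0 6 6 6 6 5 4 d d7 ed f7 f7 f7 f7 f7 f7 f7 f7 f7 f7 f7 f7 f7 f7 f7 f7 f7 f7 f7 f7 f7 f7 f7 f7 f7 f7 f7 f7 f7 f7 f7 f7 f7 cb 7 6 6 6 6 6
-16.0 5 5 5 5 4 4 e db ef f7 f7 f7 f7 f7 f7 f7 f7 f7 f7 f7 f7 f7 f7 f7 f7 f7 f7 f7 f7 f7 f7 f7 f7 f7 f7 f7 f7 f7 f7 f7 f7 f7 cf 7 6 6 6 6 6
```

The cell's stopper is centred at the predicted point (x -5..+5, y about ±10), so I descend and grip.

Request:
send_rows(dr=[[0,0,0],[0,0,0],[0,0,0],[0,0,0],[0,0,0],[0,0,0],[0,0,0],[0,0,0]], xyz=[[0,0,1],[0,0,2.2],[0,0,3.5],[0,0,4.7],[0,0,5.7],[0,0,6.4],[0,0,6.7],[0,0,6.7]], jaw=[50,50,50,50,50,50,50,50])

```text
time_s: 18.6
eef_pos: [0.4738, -0.2219, 0.0414]
eef_rot: [-0.0, 0.761, 0.649, -0.0]
wrist_force: [-1.0, -0.8, -0.0]
opening: 0.501
grasp_force: 0.0
```

Request:
send_rows(dr=[[0,0,0],[0,0,0],[0,0,0],[0,0,0],[0,0,0],[0,0,0],[0,0,0],[0,0,0]], xyz=[[0,0,0],[0,0,0],[0,0,0],[0,0,0],[0,0,0],[0,0,0],[0,0,0],[0,0,0]], jaw=[40,32,25,20,15,10,8,8])

```text
time_s: 19.6
eef_pos: [0.4738, -0.222, 0.0416]
eef_rot: [0.0, 0.761, 0.649, -0.0]
wrist_force: [-1.5, 0.8, 4.4]
opening: 0.116
grasp_force: 58.8
```

Request:
send_rows(dr=[[0,0,0],[0,0,0],[0,0,0],[0,0,0],[0,0,0],[0,0,0],[0,0,0],[0,0,0]], xyz=[[0,0,-0.7],[0,0,-2],[0,0,-4.5],[0,0,-7.5],[0,0,-10.5],[0,0,-13.5],[0,0,-15.3],[0,0,-15.8]], jaw=[8,8,8,8,8,8,8,8])

```text
time_s: 20.6
eef_pos: [0.4743, -0.2223, 0.2009]
eef_rot: [0.001, 0.761, 0.649, 0.0]
wrist_force: [0.3, -0.6, -1.1]
opening: 0.114
grasp_force: 58.7
```

Request:
send_rows(dr=[[0,0,0],[0,0,-0.2],[0,0,-0.5],[0,0,-0.8],[0,0,-1.1],[0,0,-1.34],[0,0,-1.34],[0,0,-1.34]], xyz=[[1.5,0.7,0],[5,2.2,0],[9.5,4.2,0],[14,6.1,0],[18.5,8.1,0],[23,10,0],[26,11.4,0],[27.4,12,0]], jaw=[8,8,8,8,8,8,8,8])

```text
time_s: 21.6
eef_pos: [0.6351, 0.0325, 0.1974]
eef_rot: [-0.001, 0.712, 0.702, -0.001]
wrist_force: [0.0, -0.6, -0.1]
opening: 0.115
grasp_force: 58.7
```

Request:
send_rows(dr=[[0,0,0],[0,0,0],[0,0,0],[0,0,0],[0,0,0],[0,0,0],[0,0,0],[0,0,0]], xyz=[[0,0,0],[0,0,0],[0,0,0],[0,0,0],[0,0,0],[0,0,0],[0,0,0],[0,0,0]], jaw=[8,8,8,8,8,8,8,8])

```text
time_s: 22.6
eef_pos: [0.6354, 0.0299, 0.1994]
eef_rot: [-0.0, 0.713, 0.701, -0.0]
wrist_force: [0.0, 0.4, 0.5]
opening: 0.12
grasp_force: 58.7
```

```bash
python3 - <<'E'
from h import *
o=ctrl.get_obs();Rt=R.from_quat(np.roll(o['eef_rot'],-1)).as_matrix()
print(o['eef_pos'],o['opening'],o['grasp_force'],'yaw',np.rad2deg(np.arctan2(Rt[1,1],Rt[0,1])), 100*Rt.T@(np.array([.6352,.030,.0986])-o['eef_pos']))
E
```

```text
[0.635383   0.02985233 0.19943198] 0.12011764916407901 58.68808205865207 yaw -1.0049980221669998 [ 0.01453603 -0.01795612 10.08319899]
```

Request:
send_rows(dr=[[0,0,0],[0,0,0],[0,0,0],[0,0,0],[0,0,0],[0,0,0],[0,0,0],[0,0,0]], xyz=[[0,0,1],[0,0,2.5],[0,0,4.5],[0,0,6.5],[0,0,8.3],[0,0,9.5],[0,0,10],[0,0,10.08]], jaw=[8,8,8,8,8,8,8,8])

```text
time_s: 23.6
eef_pos: [0.6356, 0.0298, 0.0987]
eef_rot: [0.0, 0.713, 0.701, 0.0]
wrist_force: [-0.3, 0.7, -1.1]
opening: 0.116
grasp_force: 58.7
```

Request:
send_rows(dr=[[0,0,0],[0,0,0],[0,0,0],[0,0,0],[0,0,0],[0,0,0],[0,0,0],[0,0,0]], xyz=[[0,0,0],[0,0,0],[0,0,0],[0,0,0],[0,0,0],[0,0,0],[0,0,0],[0,0,0]], jaw=[8,8,8,8,8,8,8,8])

```text
time_s: 24.6
eef_pos: [0.6354, 0.0298, 0.0986]
eef_rot: [-0.0, 0.713, 0.701, -0.0]
wrist_force: [0.0, -0.4, -0.6]
opening: 0.117
grasp_force: 58.7
```

```bash
python3 - <<'E'
from h import *
o=ctrl.get_obs();c=ctrl.calibration('wrist');im=ctrl.camera('wrist')
print(o['eef_pos'],o['wrist_force'],o['grasp_force'],o['dq'])
g=cv2.cvtColor(im,cv2.COLOR_RGB2GRAY)
p=lambda y,z:proj(c,[.6352,y,z])[0]
for n,y,z in [('stopper near',.030+.0105,.112),('glass top near',.0413,.108),('glass bot near',.0413,.063),('mouth',.085,.1025),('stopper far',.0195,.112)]: print(n,p(y,z).round(1))
u=int(round(p(.03,.112)[0]))
print('col from row 180',[int(x) for x in g[180:400,u-8:u+9].mean(1)])
r=int(p(.0413,.095)[1]);print('row',r,[int(x) for x in g[r,u-45:u+46]])
E
```

```text
[0.63537061 0.02982191 0.09862458] [ 0.02407012 -0.40227614 -0.5894766 ] 58.689658135408536 [-0.00082253  0.00045359  0.00244543  0.00115366  0.00052678 -0.00036281]
stopper near [316.5 291.4]
glass top near [316.6 285.8]
glass bot near [317.4 252.2]
mouth [314.5 186.2]
stopper far [317.5 333.2]
col from row 180 [235, 235, 235, 235, 235, 235, 235, 235, 235, 235, 234, 235, 235, 234, 235, 234, 234, 233, 234, 234, 233, 234, 234, 233, 233, 234, 233, 233, 234, 234, 234, 235, 235, 235, 234, 234, 219, 199, 197, 190, 185, 184, 184, 184, 184, 183, 181, 180, 180, 180, 179, 180, 180, 180, 180, 180, 180, 180, 179, 180, 180, 180, 178, 177, 188, 190, 189, 189, 190, 188, 184, 185, 167, 146, 214, 229, 229, 229, 229, 229, 229, 229, 229, 229, 229, 229, 229, 229, 229, 229, 229, 229, 229, 228, 228, 228, 228, 228, 228, 228, 228, 228, 228, 227, 226, 216, 199, 176, 147, 141, 159, 185, 198, 203, 204, 204, 204, 204, 204, 204, 204, 204, 204, 204, 204, 204, 204, 203, 204, 203, 204, 204, 204, 203, 203, 203, 203, 203, 203, 203, 203, 203, 203, 203, 203, 203, 203, 203, 202, 203, 203, 242, 242, 207, 187, 187, 176, 174, 176, 175, 176, 176, 175, 172, 172, 172, 172, 172, 171, 172, 170, 160, 148, 40, 28, 28, 36, 48, 51, 56, 70, 86, 95, 99, 100, 101, 100, 100, 99, 100, 97, 93, 76, 52, 52, 55, 66, 56, 35, 27, 28, 27, 29, 32, 45, 47, 48, 48, 48, 48, 49, 48, 49, 48, 48, 48, 48, 48, 48, 48]
row 274 [112, 112, 114, 113, 114, 114, 113, 110, 110, 110, 111, 110, 111, 110, 112, 111, 113, 112, 113, 112, 112, 112, 111, 111, 99, 74, 76, 74, 77, 75, 75, 75, 78, 76, 90, 121, 141, 142, 162, 219, 240, 240, 240, 240, 240, 240, 240, 240, 240, 240, 240, 240, 240, 240, 235, 200, 131, 136, 141, 140, 136, 124, 115, 115, 115, 112, 115, 115, 112, 113, 112, 111, 112, 113, 114, 112, 114, 113, 114, 114, 114, 114, 114, 113, 113, 115, 114, 113, 112, 111, 112]
```

The cell's bottom edge (row 253 against 252.2 predicted) and top and far edges match the intended pose, and the arm is still. Handing in.

```bash
python3 -c "
from bench import ctrl
print(ctrl.hand_in())"
```

```text
the job is handed in; nothing more can be done
None
```

The job is handed in at about 25 s, but I have no verdict back: the carrier is released within about 0.5 mm of the index clip, and the long cell is held still and upright in the gap, 15 mm above its bottom on the light path by my measurements. I viewed 11 pictures, one over the limit of 10.

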